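Load the battery module frame

TASK

Finish loading the battery module: pull the third cell sideways out of the test stand's spring clip, and put it and the two cells from the green mat through the open end of the module frame, pushing them up one behind another until all four cells stand upright in one closed-up row against the end stop, with none sticking out of the open end. Never let a cell fall over, and leave the pump bottle, the solder reel and the glass where they are.

Things in the scene. Friction and masses are not known exactly. Their poses are not given: they have to be found in the camera images.
- cell1_mid (a point): A cylindrical battery cell in a blue sleeve, 46 mm diameter, 95 mm tall, about 0.36 kg, flat ends, the point is its centre, 47.5 mm above its underside, z up. It starts standing on the green mat, 2 mm above the table, among the bottle and the reel.
- cell2_mid (a point): A cylindrical battery cell in a blue sleeve, 46 mm diameter, 95 mm tall, about 0.36 kg, flat ends, the point is its centre, 47.5 mm above its underside, z up. It starts standing on the green mat, 2 mm above the table, among the bottle and the reel.
- cell3_mid (a point): A cylindrical battery cell in a blue sleeve, 46 mm diameter, 95 mm tall, about 0.36 kg, flat ends, the point is its centre, 47.5 mm above its underside, z up. It starts upright in the test stand's spring clip, its underside 10 mm above the table.
- cell4_mid (a point): A cylindrical battery cell in a blue sleeve, 46 mm diameter, 95 mm tall, about 0.36 kg, flat ends, the point is its centre, 47.5 mm above its underside, z up. It starts already inside the frame, somewhere along the lane, its underside 6 mm above the table, and is to be pushed along by the others.
- frame: Battery module frame, fixed: an aluminium lane for four cells on a black base plate 6 mm thick, 100 mm wide. Origin on the table under the middle of the lane's open end; x points along the lane into the frame, y to its left, z up. The lane is 49 mm wide and runs from x = 0 (open end, facing the robot) to the end stop at x = 186 mm. All of it is at most 107 mm high.
- frame_stop (a point): Middle of the end stop's face, 6 mm above the table (a 10 mm plate across the lane's closed far end, 107 mm high). Axes as the frame's. A row of four cells touching it ends 2 mm inside the open end.
- frame_lip (a point): Middle of the lane's open end at the top of the lips, 107 mm above the table. The rails (8 mm thick, 6 to 30 and 74 to 107 mm up, both sides) carry lips 3 mm thick, underside 104 mm up, that leave a slot 35 mm wide: cells (tops at 101 mm) cannot be lowered in from above, only slid in through the open end. Keep the gripper's body above the lips when pushing.
- frame_apron (a point): Point on the base plate (6 mm up) 55 mm in front of the open end. Here the plate runs on to x = -110 mm of the frame as an open apron to stand a cell on, with low orange guides (top 24 mm up) flaring from 49 mm apart at x = 0 to 82 mm at x = -75 mm. Cells slide easily (friction about 0.25; a full row takes about 4 N), and do not tip if pushed from behind at or below half height.
- stand: Cell test stand, fixed: a dark base plate 10 mm thick (x -35 to 80 mm, y -50 to 50 mm) on which cell3 stands, a black back panel (front face at x = 32 mm, 80 mm wide, top 120 mm up), a grey housing behind it (to x = 76 mm, top 85 mm). Origin on the table under the clipped cell's axis; the clip opens towards -x, z up.
- stand_clip (a point): Centre of the C-shaped steel spring clip, on the cell's axis 39 mm up; axes as the stand's. The clip spans 30 to 48 mm above the table: two sprung jaws, mouth 38 mm wide facing -x, flared tips reaching to x = -22 mm. It resists a pull along -x with about 12 N, then snaps open; the cell is clear of it once moved 50 mm. Fingers fit at the cell's +y and -y sides above the clip.
- stand_blade (a point): Tip of the brass contact blade, 16 mm wide, 107 to 110 mm up, that reaches from the panel over the back rim of the clipped cell (2 mm above it, to 4 mm behind its axis), so the cell cannot be lifted straight up out of the clip.
- mat: Green antistatic mat, 240 x 240 x 2 mm, fixed; origin at the centre of its underside. Stands to the left or the right of the frame, with the test stand on the other side.
- pump_bottle: White solvent pump bottle with a yellow band and a red top, 54 mm diameter, 112 mm tall, loose, standing on the mat; origin at the centre of its underside, z up.
- solder_reel: Reel of solder standing on its flange, 54 mm diameter, 54 mm tall, black and silver, loose, on the mat; origin at the centre of its underside, z up.
- tumbler: Glass tumbler, 72 mm diameter at the rim, 95 mm tall, loose, standing on the table in front of the test stand, its centre about 140 mm from the clipped cell's axis, so there is little room beyond the pull; origin at the centre of its underside, z up.

How it is judged (in metres and radians):
At the end, for the whole second after the job is handed in: All four cells stand upright (within 3.4 degrees) on the frame's base in the lane (each centre within 6 mm of the lane's middle line), closed up against the end stop so that the last one sticks out of the open end by no more than 4 mm (x of cell1_mid in the frame of frame between 0.019 and 0.168 m and y of cell1_mid in the frame of frame between -0.006 and 0.006 m and z of cell1_mid in the frame of frame between 0.049 and 0.058 m and angle between each of cell1_mid, cell2_mid, cell3_mid, cell4_mid's own z axis and vertical below 0.06 rad and x of cell2_mid in the frame of frame between 0.019 and 0.168 m and y of cell2_mid in the frame of frame between -0.006 and 0.006 m and z of cell2_mid in the frame of frame between 0.049 and 0.058 m and x of cell3_mid in the frame of frame between 0.019 and 0.168 m and y of cell3_mid in the frame of frame between -0.006 and 0.006 m and z of cell3_mid in the frame of frame between 0.049 and 0.058 m and x of cell4_mid in the frame of frame between 0.019 and 0.168 m and y of cell4_mid in the frame of frame between -0.006 and 0.006 m and z of cell4_mid in the frame of frame between 0.049 and 0.058 m); the robot touches nothing.
It fails at once if a cell is knocked or laid over (leans more than 35 degrees) (angle between any of cell1_mid, cell2_mid, cell3_mid, cell4_mid's own z axis and vertical above 0.61 rad).
It fails at once if the pump bottle is shifted more than 20 mm or tipped (distance of pump_bottle from where it was at the start of the episode above 0.02 m or angle between pump_bottle's own z axis and vertical above 0.3 rad).
It fails at once if the solder reel is shifted more than 20 mm or tipped (distance of solder_reel from where it was at the start of the episode above 0.02 m or angle between solder_reel's own z axis and vertical above 0.3 rad).
It fails at once if the glass tumbler is shifted more than 20 mm or tipped (distance of tumbler from where it was at the start of the episode above 0.02 m or angle between tumbler's own z axis and vertical above 0.3 rad).
It also fails if it takes over 72 s, if anything falls off the work surface, if the arm or the gripper's body presses on something with over 40 N, if the wrist force passes 120 N, or if a joint passes its speed limit or range.

ROBOT

A 6-joint arm with a two-finger parallel gripper is mounted at the origin on the work surface. World frame = base frame: x ahead of the robot, y to its left, z up, the work surface at z = 0. Lengths are in mm, angles in rad, forces in N, time in s.
With the tool pointing down it reaches from about 200 to 875 mm from the base axis. Payload 3.4 kg.
Tool frame: the origin (TCP) lies on the centre line of the jaws, within the pads' length; the fingertips stand 22 mm ahead of it and the grasp point (between the pads) lies 3 mm ahead of it; z points along the fingers, y is the line along which they close (so a half turn about z gives the same grasp; the last joint's range is limited). The gripper opens to 94 mm and grips with 3 to 60 N. Pads are 16 mm wide; open, the fingers measure 119 mm over their backs; the gripper's body (75 mm by 177 mm) begins 78 mm behind the grasp point.
Start: joints at [1.049, 0.276, 1.505, -0, 1.361, -0.121], TCP at [224.36, 529.461, 194.693] pointing down, gripper open.
Joint ranges: [-2.89, 2.89], [-0.75, 2.08], [0.22, 2.7], [-1.18, 4.32], [0.11, 2.71], [-2.7, 2.7]. Speed limits (rad/s): [2.57, 2.57, 3.14, 3.14, 3.14, 3.14].

INTERFACE

Orientations are given as a unit quaternion [w, x, y, z].
In Python, from cell import ctrl, snapshot gives the robot as it stands. The module is installed in compiled form; this text tells all that it offers.
- The arm moves only by the tool apply_moves, never from a script. Its argument "series" is one flat list of numbers, 6 for each row, row after row: the shift along the tool's x, y, z each as a share of 100 cm, from -1 to 1, then the turn, a rotation vector about the tool's x, y, z each as a share of 90 degrees, from -1 to 1. In form: [tx, ty, tz, ax, ay, az, tx, ty, tz, ax, ay, az, ...]. A call has 1 to 20 rows; each row is the pose to reach, as a shift and turn from the pose commanded when the call began, along the tool's axes at that moment; what a row does not reach only later rows make up. A row lasts 1/10 s, in which the tool goes at most 50 mm and 8.59 degrees, less where a joint would pass 70% of its speed; a pose out of reach is approached as far as the arm can. A call with a number of a shift or a turn outside -1 to 1 is refused whole. A call with a gripper value outside its range is refused whole. "gripper" is the closure, from -1 (fully open) to 1 (shut), so that 0 is half open, set as the call begins (left out, the last holds). The fingers move at their own pace and stop on an object; "force" is the grip in N (left out, the last holds). Time passes only in rows, so rows that repeat a pose let the fingers close. It gives the time, the measured TCP pose, the force, the opening and the grip force at its end, in the units of the state.
- ctrl.observe(): the state, without advancing time (a new reading comes with each control period).
- snapshot(name): name is "scene" or "top" or "wrist"; returns a dict with "color" (400x640x3 uint8, red, green, blue), "mtx" (3x3 intrinsics, pixels), "view" (4x4, takes a point from world to camera coordinates); the wrist camera has in their place "mount" (4x4, takes a point from camera to tool coordinates, whose origin is the TCP and whose axes are the flange's). Camera axes: x right, y up, looking along -z (the intrinsics and any distortion apply to the point x, -y, -z); pixel columns grow to the right and rows downward; lengths in mm; the calibration is good to about 2 mm. A picture is of the moment at which its call begins: read the wrist's pose just before it. There is no depth.
- ctrl.sign_off(): hands the job in; it is judged then, once.
The state is a dict: "clock": time; "qpos": joint angles; "qvel": joint speeds; "joint_torque": joint torques, N m; "tool_pos": TCP position; "tcp_rot": TCP orientation; "force": force on the tool from outside, world axes, zero at the start; "torque": the same for the moment, N m; "gripper_width": finger opening in mm; "grip_force": force on a finger pad.
Only numpy, scipy, OpenCV 4.12 (cv2) and the standard library are available. Lean on these libraries where they do the work, as an engineer would, in place of code of your own. Each camera call takes 0.05 s, during which the arm holds its last target. There are 200 camera calls.

## Working session

There is one attempt and no reset: what is moved stays moved. The work goes in short steps, Python scripts to look and compute and a tool call to move; the robot and the scene stay as the last step left them, time stands still between calls to the robot, and variables do not carry over. Pictures are saved under pics/ and viewed, at most 10 in all, crops included, and the job is handed in when it is done.

Besides the shell and the picture viewer there is one more tool, called in YAML: its name, and indented under it one key for each argument. apply_moves: Moves the arm, as the interface text tells. Shift numbers are shares of 100 cm and turn numbers shares of 90 degrees, none past 1 either way. Its arguments: {"type":"object","properties":{"series":{"type":"array","items":{"type":"number","minimum":-1,"maximum":1}},"gripper":{"type":"number"},"force":{"type":"number"}},"required":["series"]}

```bash
mkdir -p pics
python3 - <<'E'
from cell import ctrl, snapshot
import cv2,numpy as np,pickle
s=ctrl.observe();print(s)
for n in("scene","top"):
    d=snapshot(n);pickle.dump(d,open(n+".pkl","wb"));cv2.imwrite(f"pics/{n}0.png",d["color"][...,::-1]);print(n,d["mtx"],d["view"],d.keys())
E
```

```text
{'clock': 0.0, 'qpos': array([ 1.04898746e+00,  2.76571150e-01,  1.50611636e+00, -1.05937117e-05,
        1.36068290e+00, -1.20998378e-01]), 'qvel': array([-0.000208  , -0.00082095,  0.00108923, -0.00065785, -0.00085716,
       -0.00159247]), 'joint_torque': array([ 8.95967332e-04, -4.04592061e+01, -2.37230694e+01,  7.01842038e-02,
        3.44453577e-02, -1.51946838e-04]), 'tool_pos': array([224.06075698, 528.91732762, 193.82503834]), 'tcp_rot': array([-2.75882267e-04,  1.99065317e-01,  9.79985821e-01, -8.45000616e-04]), 'force': array([0.13026411, 0.16165523, 0.45907448]), 'torque': array([ 0.08091708, -0.02512998, -0.02631302]), 'grip_force': 0.0, 'gripper_width': 94.03705139772612}
scene [[415.51915972   0.         321.86995962]
 [  0.         415.51915972 201.56795831]
 [  0.           0.           1.        ]] [[ 1.38725653e-01  9.90288441e-01  9.16492972e-03 -8.63350532e+01]
 [-6.73513876e-01  8.75571803e-02  7.33970571e-01  3.02126415e+02]
 [ 7.26040118e-01 -1.07993254e-01  6.79119433e-01 -1.38679673e+03]
 [ 0.00000000e+00  0.00000000e+00  0.00000000e+00  1.00000000e+00]] dict_keys(['color', 'mtx', 'view'])
top [[447.56257996   0.         314.9894638 ]
 [  0.         447.56257996 197.5541956 ]
 [  0.           0.           1.        ]] [[ 6.52064057e-03 -9.99962014e-01  5.78383979e-03 -6.78669718e+00]
 [ 9.98795687e-01  6.79408416e-03  4.85902795e-02 -5.42378680e+02]
 [-4.86277297e-02  5.46003449e-03  9.98802048e-01 -1.09493698e+03]
 [ 0.00000000e+00  0.00000000e+00  0.00000000e+00  1.00000000e+00]] dict_keys(['color', 'mtx', 'view'])
```

View pics/top0.png

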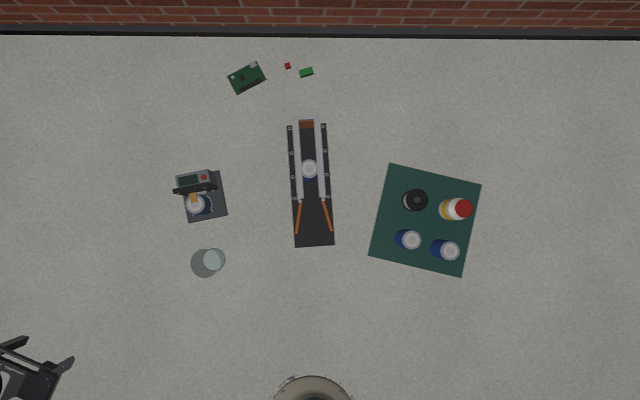

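View pics/scene0.png

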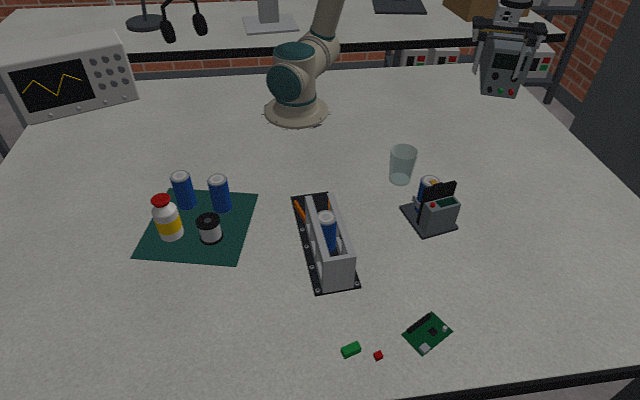

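The top view shows the stand at about (200,205), the tumbler at (208,262), the frame at (310,180) with cell4 at (309,169), and the mat at (425,220). The mat cells are at (410,240) and (448,250), the reel at (415,200) and the bottle at (458,208). I'll zoom in for accuracy.

```bash
cat > h.py <<'E'
import numpy as np,cv2,pickle
def load(n): return pickle.load(open(n+".pkl","rb"))
def ray(d,uv,z):
    V=np.array(d["view"]);R,t=V[:3,:3],V[:3,3];o=-R.T@t
    p=np.linalg.inv(d["mtx"])@[uv[0],uv[1],1];w=R.T@(p*[1,-1,-1]);return o+w*(z-o[2])/w[2]
def proj(d,P):
    V=np.array(d["view"]);c=(V[:3,:3]@P+V[:3,3])*[1,-1,-1];q=d["mtx"]@c;return q[:2]/q[2]
E
python3 - <<'E'
from h import *
d=load("top");im=d["color"][...,::-1]
a=cv2.resize(im[155:280,365:490],None,fx=4,fy=4,interpolation=cv2.INTER_CUBIC)
b=cv2.resize(im[155:280,165:240],None,fx=4,fy=4,interpolation=cv2.INTER_CUBIC)
cv2.imwrite("pics/c1.png",np.hstack([b,a]))
cv2.imwrite("pics/c2.png",cv2.resize(im[110:255,270:350],None,fx=4,fy=4,interpolation=cv2.INTER_CUBIC))
hsv=cv2.cvtColor(im,cv2.COLOR_BGR2HSV)
# mat corners
m=((hsv[...,0]>75)&(hsv[...,0]<95)&(hsv[...,1]>100)).astype(np.uint8);m[:, :360]=0
cs=max(cv2.findContours(m,0,2)[0],key=cv2.contourArea);r=cv2.minAreaRect(cs);print("mat",[ray(d,p,2)[:2].round() for p in cv2.boxPoints(r)])
# orange guides
m=((hsv[...,0]>5)&(hsv[...,0]<20)&(hsv[...,1]>150)).astype(np.uint8);
for c in cv2.findContours(m[150:],0,2)[0]:
    if cv2.contourArea(c)>10:
        r=cv2.minAreaRect(c+[0,150]);print("or",r,[ray(d,p,24)[:2].round() for p in cv2.boxPoints(r)])
# dark base plate
m=(im.max(2)<75).astype(np.uint8);m[:,:270]=0;m[:,350:]=0;m[:110]=0;m[260:]=0
c=max(cv2.findContours(cv2.morphologyEx(m,3,np.ones((9,9))),0,2)[0],key=cv2.contourArea);r=cv2.minAreaRect(c);print("plate",r,[ray(d,p,6)[:2].round() for p in cv2.boxPoints(r)])
E
```

```text
mat [array([ 473., -290.]), array([ 480., -297.]), array([ 476., -301.]), array([ 469., -293.])]
or ((297.80438232421875, 217.97067260742188), (2.5712342262268066, 30.558135986328125), 8.530765533447266) [array([455.,  47.]), array([529.,  36.]), array([528.,  30.]), array([454.,  41.])]
or ((326.83758544921875, 215.5477294921875), (30.64326286315918, 2.878096103668213), 73.61045837402344) [array([533., -18.]), array([535., -25.]), array([463., -47.]), array([461., -40.])]
plate ((309.9416198730469, 182.6827392578125), (126.60601043701172, 39.542110443115234), 85.91438293457031) [array([735.,  72.]), array([743., -27.]), array([427., -52.]), array([419.,  46.])]
```

View pics/c1.png

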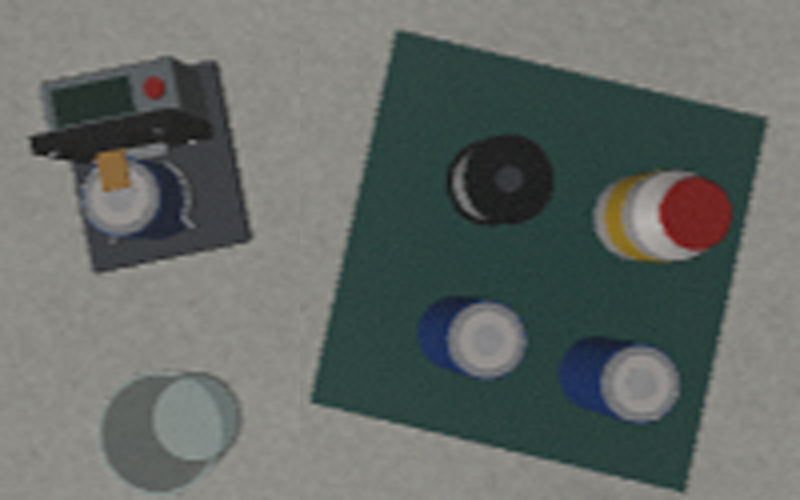

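View pics/c2.png

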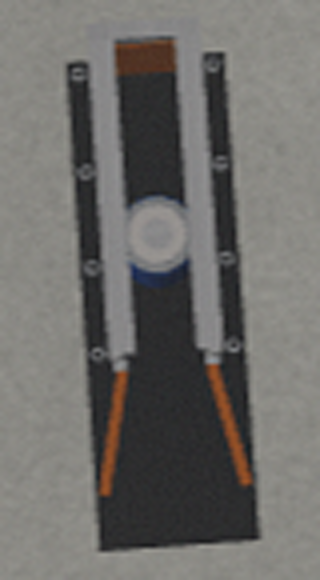

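The crops show clear cap centres. In c1: cell3 (120,197), blade (114,170), cells A (487,340) and B (640,383), bottle top (695,213), reel (510,179), tumbler rim (160,433). The stand plate corners are (217,62), (250,240) and (95,270). In c2 the apron corners are (100,548) and (258,538), and cell4's cap is at (157,234). Next I'll cast rays for these.

```bash
cat >> h.py <<'E'
def up(x,y,x0,y0): return ((x+.5)/4-.5+x0,(y+.5)/4-.5+y0)
E
python3 - <<'E'
from h import *
d=load("top");s=load("scene");im=d["color"]
L=lambda x,y,z:ray(d,up(x,y,165,155),z)[:2]
M=lambda x,y,z:ray(d,up(x-300,y,365,155),z)[:2]
F=lambda x,y,z:ray(d,up(x,y,270,110),z)[:2]
P={}
def show(n,p,z): P[n]=p;print(n,p.round(1),"scene px",proj(s,np.r_[p,z]).round(1))
show("c3",L(120,197,105),105);show("tumbler",L(160,433,95),95)
a,b,c=L(217,62,10),L(250,240,10),L(95,270,10);print("stand corners",a,b,c,np.linalg.norm(a-b),np.linalg.norm(b-c))
e=c-b;e=e/np.linalg.norm(e);f=(a-b)/np.linalg.norm(a-b);print("x dir deg",np.degrees(np.arctan2(f[1],f[0])),"y dir",np.degrees(np.arctan2(e[1],e[0]))-90)
print("origin est",(b+c)/2+35*f)
show("A",M(487,340,97),97);show("B",M(640,383,97),97);show("reel",M(510,179,56),56);show("bottle",M(695,213,114),114)
c1,c2=F(100,548,6),F(258,538,6);print("apron",c1,c2,np.linalg.norm(c1-c2),np.degrees(np.arctan2(*(c1-c2)[::-1]))-90)
f1,f2=F(67,64,6),F(224,53,6);print("far plate",f1,f2,np.linalg.norm(f1-c1),np.linalg.norm(f2-c2))
for p,q in((c1,f1),(c2,f2)):print("dir",np.degrees(np.arctan2(*(q-p)[::-1])))
show("c4",F(157,234,101),101)
# cap centroids, white masks refined in top & scene
for n,dd in(("top",d),("scene",s)):
    hsv=cv2.cvtColor(dd["color"],cv2.COLOR_RGB2HSV)
    for k,z in(("A",97),("B",97),("c3",105),("c4",101)):
        u,v=proj(dd,np.r_[P[k],z]).round().astype(int);w=14
        g=hsv[v-w:v+w,u-w:u+w];m=((g[...,2]>135)&(g[...,1]<50)).astype(np.uint8)
        nl,lab,st,ce=cv2.connectedComponentsWithStats(m)
        i=1+np.argmin(np.linalg.norm(ce[1:]-w,axis=1)-st[1:,4]*.05) if nl>1 else 0
        uv=ce[i]+[u-w,v-w];print(n,k,st[i],ray(dd,uv,z)[:2].round(1))
E
```

```text
c3 [521.8 269.9] scene px [431.3 179.4]
tumbler [388.  247.2] scene px [404.9 150.1]
stand corners [609.24931988 236.33176167] [498.77678988 214.05843566] [479.61747985 309.45991284] 112.69552313648813 97.30632564460092
x dir deg 11.399081294487466 y dir 11.355554257583123
origin est [523.5067369  268.67663103]
A [ 443.8 -223.2] scene px [217.5 178.2]
B [ 419.9 -310.4] scene px [180.4 174.8]
reel [ 537.6 -246.3] scene px [208.1 219.6]
bottle [ 516.5 -337. ] scene px [161.1 197.7]
apron [420.67114508  46.45990268] [427.44992035 -51.42521054] 98.11955556525778 3.9615430874454916
far plate [723.0810206   69.80982479] [730.81683993 -28.71275318] 303.30999270335514 304.2159489820874
dir 4.4152089224602795
dir 4.281629289693819
c4 [605.4  11.7] scene px [326.7 216. ]
top A [  8   7  14  14 125] [ 443.4 -223.6]
top B [  7   8  14  14 109] [ 419.7 -311. ]
top c3 [ 7  8 14 13 98] [519.  269.1]
top c4 [  7   7  15  15 139] [605.8  12.4]
scene A [12 11  9  8 20] [ 446.  -218.3]
scene B [15 10  5  8 12] [ 419.1 -303.3]
scene c3 [14 12  1  1  1] [513.  272.2]
scene c4 [12 10  8  6 13] [599.8  18.2]
```

Measurements agree:
- **Stand:** origin (522, 269.5), heading 11.4°. The tumbler is 136 mm away, straight along the pull.
- **Frame:** origin (532.8, 5.9), heading 4.3°. Cell4 comes out 0.7 mm off the lane line.
- **Mat cells:** A (443.6, -223.4) and B (419.8, -310.7).

I'll write a converter for the moves.

```bash
cat > mv.py <<'E'
import sys,numpy as np
# usage: mv.py "x,y,z,yaw" then targets; yaw = world angle of tool y (deg); prints rows
P=[np.array([float(v) for v in a.split(",")]) for a in sys.argv[1:]]
s=P[0];u=lambda t:np.array([np.cos(np.radians(t)),np.sin(np.radians(t))])
for p in P[1:]:
    d=p-s;r=[d[:2]@u(s[3]+90)/1e3,d[:2]@u(s[3])/1e3,-d[2]/1e3,0,0,-d[3]/90];print([round(float(v),4) for v in r],"step from start mm",round(float(np.linalg.norm(d[:3]))))
E
cat > fr.py <<'E'
import numpy as np
def F(x,y=0,o=(532.8,5.9),h=4.3):
    c,s=np.cos(np.radians(h)),np.sin(np.radians(h));return round(o[0]+c*x-s*y,1),round(o[1]+s*x+c*y,1)
E
python3 mv.py 224.4,529.5,194.7,67.03 522,269.5,194.7,101.4 522,269.5,76,101.4
python3 -c "
from fr import F
print([F(x) for x in(-110,-100,-55,-6,0)]); print(F(-60,0,(522,269.5),11.4))"
```

```text
[-0.3755, -0.1232, -0.0, 0.0, 0.0, -0.3819] step from start mm 395
[-0.3755, -0.1232, 0.1187, 0.0, 0.0, -0.3819] step from start mm 413
[(np.float64(423.1), np.float64(-2.3)), (np.float64(433.1), np.float64(-1.6)), (np.float64(478.0), np.float64(1.8)), (np.float64(526.8), np.float64(5.5)), (np.float64(532.8), np.float64(5.9))]
(np.float64(463.2), np.float64(257.6))
```

apply_moves:
  series: [-0.3755,-0.1232,0,0,0,-0.382,-0.3755,-0.1232,0,0,0,-0.382,-0.3755,-0.1232,0,0,0,-0.382,-0.3755,-0.1232,0,0,0,-0.382,-0.3755,-0.1232,0,0,0,-0.382,-0.3755,-0.1232,0,0,0,-0.382,-0.3755,-0.1232,0,0,0,-0.382,-0.3755,-0.1232,0,0,0,-0.382,-0.3755,-0.1232,0,0,0,-0.382,-0.3755,-0.1232,0,0,0,-0.382,-0.3755,-0.1232,0,0,0,-0.382,-0.3755,-0.1232,0,0,0,-0.382]
  gripper: -0.5
  force: 60

```text
clock: 1.3
tool_pos: [520.5, 270.8, 194.6]
tcp_rot: [-0.0, -0.1, 0.995, 0.0]
force: [0.5, 0.5, 0.9]
gripper_width: 70.5
grip_force: 0.0
```

Run:
```python
from cell import ctrl, snapshot
import cv2,pickle
s=ctrl.observe();d=snapshot("wrist");cv2.imwrite("pics/w1.png",d["color"][...,::-1]);pickle.dump((s,d),open("w1.pkl","wb"))
print(s["tool_pos"],s["tcp_rot"],s["gripper_width"],d["mtx"],d["mount"],d.keys())
```

```text
[520.47257474 270.80017404 194.61318312] [-4.95181671e-04 -1.00379729e-01  9.94949024e-01  3.24703896e-04] 70.53082035638224 [[286.26513524   0.         319.97037568]
 [  0.         286.26513524 202.70493624]
 [  0.           0.           1.        ]] [[ 1.16825333e-04  9.68028485e-01  2.50840264e-01  7.24993862e+01]
 [ 9.99999981e-01 -7.36104995e-05 -1.81662506e-04 -4.43103626e-01]
 [-1.57390003e-04  2.50840280e-01 -9.68028475e-01 -1.89973609e+02]
 [ 0.00000000e+00  0.00000000e+00  0.00000000e+00  1.00000000e+00]] dict_keys(['color', 'mtx', 'mount'])
```

View pics/w1.png

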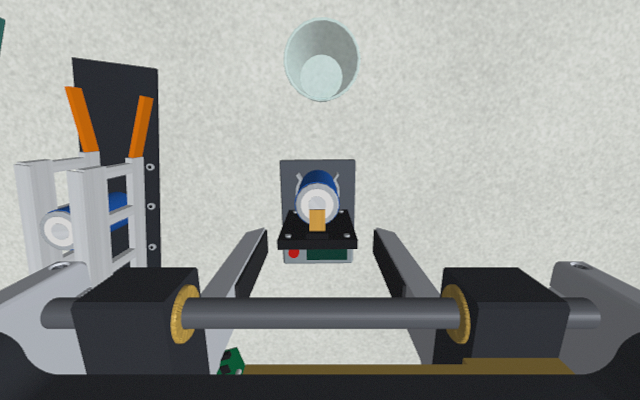

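The wrist view is centred on cell3, whose cap is at about (317,203), with the tumbler rim at (320,60). I'll ray-cast the cap to check.

```bash
cat >> h.py <<'E'
from scipy.spatial.transform import Rotation as Ro
def wray(s,d,uv,z):
    R=Ro.from_quat(np.roll(s["tcp_rot"],-1)).as_matrix();M=np.array(d["mount"])
    o=R@M[:3,3]+s["tool_pos"];p=np.linalg.inv(d["mtx"])@[uv[0],uv[1],1];w=R@M[:3,:3]@(p*[1,-1,-1]);return o+w*(z-o[2])/w[2]
E
python3 - <<'E'
from h import *
s,d=pickle.load(open("w1.pkl","rb"))
print("c3",wray(s,d,(317.5,203),105),"tumbler",wray(s,d,(320,60),95))
for p in((280,160),(355,159)):print(wray(s,d,p,10))
print("frame apron corners",wray(s,d,(73,58),6),wray(s,d,(158,70),6))
for p in((93,151),(135,156)):print("guide end",wray(s,d,p,24))
from cell import ctrl;print(ctrl.observe()["tool_pos"])
E
```

```text
c3 [521.20498573 268.07468215 105.        ] tumbler [389.22506074 243.73572454  95.        ]
[498.56257787 213.00038617  10.        ]
[477.80310092 308.3499065   10.        ]
frame apron corners [428.13855178 -52.64357971   6.        ] [421.0919821   48.69697691   6.        ]
guide end [532.1677509  -14.84494456  24.        ]
guide end [527.9801068   36.50763466  24.        ]
[520.54797427 270.82846127 194.75547657]
```

```bash
python3 mv.py 520.5,270.8,194.7,101.5 521.5,269.2,140,101.4 521.5,269.2,76,101.4
```

```text
[-0.0007, -0.0018, 0.0547, 0.0, 0.0, 0.0011] step from start mm 55
[-0.0007, -0.0018, 0.1187, 0.0, 0.0, 0.0011] step from start mm 119
```

apply_moves:
  series: [-0.001,-0.002,0.04,0,0,0,-0.001,-0.002,0.08,0,0,0,-0.001,-0.002,0.1,0,0,0,-0.001,-0.002,0.118,0,0,0,-0.001,-0.002,0.118,0,0,0,-0.001,-0.002,0.118,0,0,0]

```text
clock: 1.95
tool_pos: [522.9, 268.7, 77.1]
tcp_rot: [0.0, -0.1, 0.995, 0.0]
force: [0.2, 0.4, 0.4]
gripper_width: 71.0
grip_force: 0.0
```

apply_moves:
  series: [0,0,0,0,0,0,0,0,0,0,0,0,0,0,0,0,0,0,0,0,0,0,0,0,0,0,0,0,0,0,0,0,0,0,0,0,0,0,0,0,0,0]
  gripper: 1
  force: 60

```text
clock: 2.65
tool_pos: [523.9, 268.0, 77.5]
tcp_rot: [0.001, -0.099, 0.995, 0.0]
force: [-0.9, 0.4, 6.0]
gripper_width: 44.7
grip_force: 60.0
```

apply_moves:
  series: [0.006,0,0,0,0,0,0.012,0,0,0,0,0,0.018,0,0,0,0,0,0.024,0,0,0,0,0,0.03,0,0,0,0,0,0.036,0,0,0,0,0,0.042,0,0,0,0,0,0.048,0,0,0,0,0,0.053,0,0,0,0,0,0.058,0,0,0,0,0,0.06,0,0,0,0,0,0.06,0,0,0,0,0,0.06,0,0,0,0,0]

```text
clock: 3.95
tool_pos: [463.1, 255.5, 76.2]
tcp_rot: [-0.001, -0.1, 0.995, -0.0]
force: [-0.5, -0.0, -2.3]
gripper_width: 44.7
grip_force: 60.0
```

Run:
```python
from cell import ctrl, snapshot
import cv2,numpy as np
s=ctrl.observe();print(s["tool_pos"],s["gripper_width"],s["force"])
a=snapshot("scene")["color"][110:250,350:480,::-1];b=snapshot("wrist")["color"][...,::-1]
cv2.imwrite("pics/p2.png",np.hstack([cv2.resize(a,(372,400)),b[:,110:530]]))
```

```text
[463.10959505 255.48284359  76.20045203] 44.74670338117644 [-0.54072322 -0.04008332 -2.25794737]
```

View pics/p2.png

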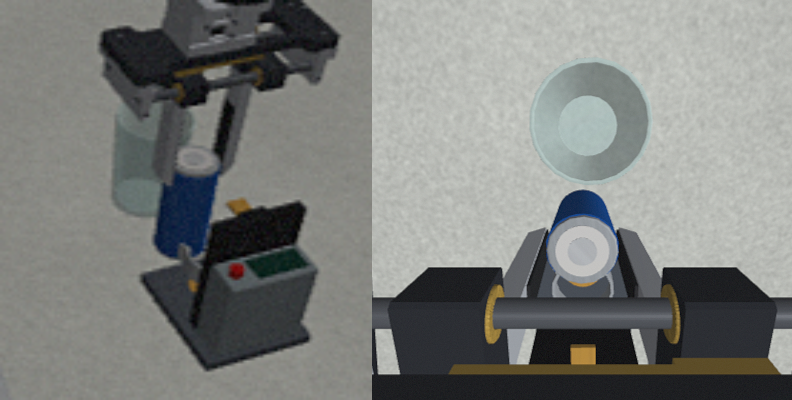

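The cell is clear of the clip and upright in the jaws (cap at wrist (320,252)). The tumbler is untouched. Next: lift it and carry it to the apron.

```bash
python3 mv.py 463.1,255.5,76.2,101.5 463.1,255.5,180,101.5 478,1.8,180,94.3  478,1.8,85,94.3
```

```text
[0.0, 0.0, -0.1038, 0.0, 0.0, -0.0] step from start mm 104
[0.036, -0.2516, -0.1038, 0.0, 0.0, 0.08] step from start mm 275
[0.036, -0.2516, -0.0088, 0.0, 0.0, 0.08] step from start mm 254
```

apply_moves:
  series: [0,0,-0.02,0,0,0,0,0,-0.05,0,0,0,0,0,-0.08,0,0,0,0,0,-0.104,0,0,0,0.002,-0.012,-0.104,0,0,0.01,0.006,-0.04,-0.104,0,0,0.02,0.011,-0.075,-0.104,0,0,0.03,0.016,-0.11,-0.104,0,0,0.04,0.021,-0.145,-0.104,0,0,0.05,0.026,-0.18,-0.104,0,0,0.06,0.031,-0.215,-0.104,0,0,0.07,0.034,-0.238,-0.104,0,0,0.08,0.036,-0.2516,-0.104,0,0,0.08,0.036,-0.2516,-0.08,0,0,0.08,0.036,-0.2516,-0.05,0,0,0.08,0.036,-0.2516,-0.03,0,0,0.08,0.036,-0.2516,-0.01,0,0,0.08,0.036,-0.2516,-0.01,0,0,0.08,0.036,-0.2516,-0.01,0,0,0.08]

```text
clock: 5.95
tool_pos: [478.5, 2.3, 86.2]
tcp_rot: [-0.001, -0.037, 0.999, 0.0]
force: [0.1, 0.6, -2.5]
gripper_width: 45.1
grip_force: 60.0
```

Run:
```python
from cell import ctrl, snapshot
import cv2,numpy as np,pickle
d=snapshot("scene");pickle.dump(d,open("s3.pkl","wb"));s=ctrl.observe();print(s["tool_pos"],s["force"])
w=snapshot("wrist");a=d["color"][100:260,240:400,::-1];b=w["color"][...,::-1]
cv2.imwrite("pics/p3.png",np.hstack([cv2.resize(a,(400,400)),b[:,120:520]]))
```

```text
[479.46864434   2.15830197  86.96267047] [ 0.61356184 -0.03792673 -2.76918208]
```

View pics/p3.png

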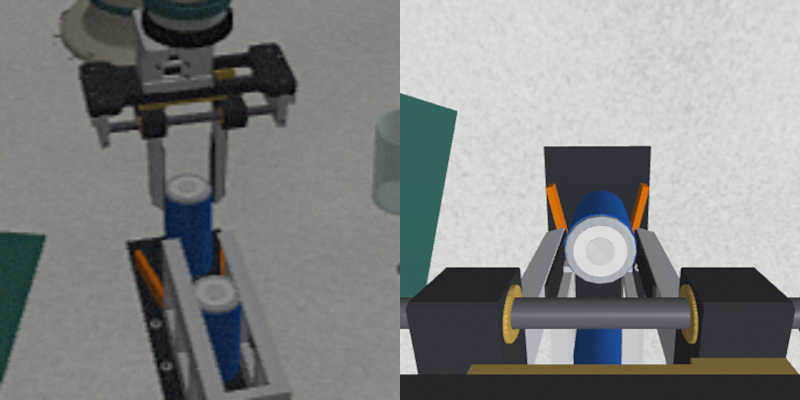

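Cell3 is centred between the guides (wrist cap about (320,249)) and looks vertical. Lowering it now.

apply_moves:
  series: [0,0,0.005,0,0,0,0,0,0.009,0,0,0,0,0,0.011,0,0,0,0,0,0.013,0,0,0,0,0,0.013,0,0,0]

```text
clock: 6.55
tool_pos: [479.6, 2.2, 74.1]
tcp_rot: [0.0, -0.037, 0.999, 0.0]
force: [0.2, 0.3, 0.3]
gripper_width: 44.9
grip_force: 60.0
```

apply_moves:
  series: [0,0,0.001,0,0,0,0,0,0.001,0,0,0]

```text
clock: 6.75
tool_pos: [480.3, 2.2, 73.9]
tcp_rot: [0.001, -0.037, 0.999, 0.0]
force: [-0.9, 0.9, 4.8]
gripper_width: 45.0
grip_force: 60.0
```

apply_moves:
  series: [0,0,0,0,0,0,0,0,0,0,0,0,0,0,0,0,0,0,0,0,0,0,0,0,0,0,0,0,0,0]
  gripper: -0.5

```text
clock: 7.25
tool_pos: [479.0, 2.1, 72.5]
tcp_rot: [-0.0, -0.037, 0.999, 0.0]
force: [-0.1, 0.0, 0.1]
gripper_width: 70.3
grip_force: 0.0
```

apply_moves:
  series: [0,0,-0.03,0,0,0,0,0,-0.065,0,0,0,0.03,0,-0.065,0,0,0,0.05,0,-0.065,0,0,0,0.05,0,-0.065,0,0,0]

```text
clock: 7.75
tool_pos: [426.6, -1.3, 137.7]
tcp_rot: [-0.001, -0.037, 0.999, 0.0]
force: [0.5, 0.1, -0.3]
gripper_width: 70.3
grip_force: 0.0
```

apply_moves:
  series: [0,0,0,0,0,0,0,0,0,0,0,0,0,0,0.03,0,0,0,0,0,0.06,0,0,0,0,0,0.09,0,0,0,0,0,0.091,0,0,0,0,0,0.091,0,0,0]
  gripper: 1
  force: 20

```text
clock: 8.45
tool_pos: [429.8, -1.6, 46.4]
tcp_rot: [-0.001, -0.037, 0.999, 0.0]
force: [-0.1, 0.2, 0.9]
gripper_width: 17.7
grip_force: 0.0
```

apply_moves:
  series: [0,0,0,0,0,0,0,0,0,0,0,0,0,0,0,0,0,0,-0.008,0,0,0,0,0,-0.015,0,0,0,0,0,-0.022,0,0,0,0,0,-0.03,0,0,0,0,0,-0.038,0,0,0,0,0,-0.046,0,0,0,0,0,-0.054,0,0,0,0,0,-0.062,0,0,0,0,0,-0.07,0,0,0,0,0,-0.078,0,0,0,0,0,-0.086,0,0,0,0,0,-0.092,0,0,0,0,0,-0.094,0,0,0,0,0,-0.094,0,0,0,0,0]

```text
clock: 10.15
tool_pos: [523.5, 5.4, 46.6]
tcp_rot: [0.0, -0.037, 0.999, 0.0]
force: [1.0, -0.3, -1.2]
gripper_width: 1.0
grip_force: 0.0
```

Run:
```python
from cell import ctrl, snapshot
import cv2,numpy as np,pickle
d=snapshot("scene");s=ctrl.observe();print(s["tool_pos"],s["force"],s["gripper_width"])
w=snapshot("wrist");pickle.dump((s,w),open("w4.pkl","wb"));a=d["color"][120:300,250:400,::-1];b=w["color"][...,::-1]
cv2.imwrite("pics/p4.png",np.hstack([cv2.resize(a,(333,400)),b[:,120:520]]))
```

```text
[523.4122085    5.43827704  46.70644869] [-1.07783862  0.02873924  0.14395654] 0.231926585521781
```

View pics/p4.png

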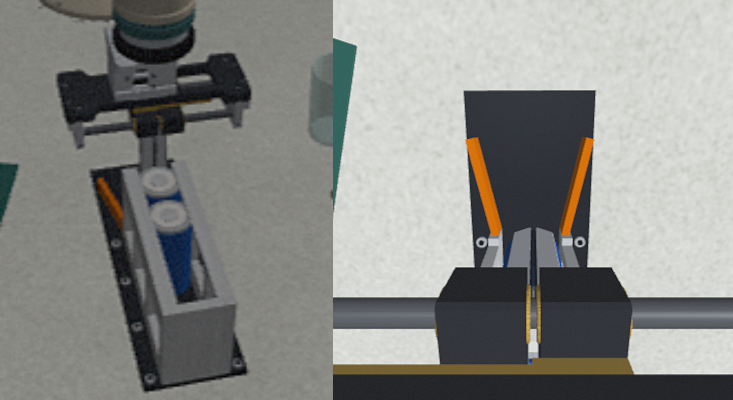

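Both cells are upright in the lane. On to cell B on the mat.

```bash
python3 mv.py 523.5,5.4,46.6,94.3 512,4.6,160,94.3 419.8,-310.7,165,94.3 419.8,-310.7,62,94.3
```

```text
[0.0115, 0.0001, -0.1134, 0.0, 0.0, -0.0] step from start mm 114
[0.1271, -0.3074, -0.1184, 0.0, 0.0, -0.0] step from start mm 353
[0.1271, -0.3074, -0.0154, 0.0, 0.0, -0.0] step from start mm 333
```

apply_moves:
  series: [0.012,0,0,0,0,0,0.012,0,-0.05,0,0,0,0.012,0,-0.1,0,0,0,0.012,0,-0.118,0,0,0,0.127,-0.307,-0.118,0,0,0,0.127,-0.307,-0.118,0,0,0,0.127,-0.307,-0.118,0,0,0,0.127,-0.307,-0.118,0,0,0,0.127,-0.307,-0.118,0,0,0,0.127,-0.307,-0.118,0,0,0,0.127,-0.307,-0.118,0,0,0,0.127,-0.307,-0.118,0,0,0,0.127,-0.307,-0.118,0,0,0,0.127,-0.307,-0.118,0,0,0,0.127,-0.307,-0.118,0,0,0]
  gripper: -0.5

```text
clock: 11.75
tool_pos: [419.1, -308.5, 164.7]
tcp_rot: [0.0, -0.038, 0.999, 0.0]
force: [-0.6, -0.0, 0.3]
gripper_width: 70.4
grip_force: 0.0
```

```bash
cat > capw.py <<'E'
from cell import ctrl, snapshot
from h import *
s=ctrl.observe();d=snapshot("wrist");print("tcp",s["tool_pos"],s["tcp_rot"],s["gripper_width"])
g=cv2.cvtColor(d["color"],cv2.COLOR_RGB2HSV);m=((g[...,1]<60)&(g[...,2]>120)).astype(np.uint8)[:265]
n,l,st,ce=cv2.connectedComponentsWithStats(m)
for i in range(1,n):
    x,y,w,h,a=st[i]
    if 150<a<6000 and .7<w/h<1.4: print((x,y,w,h,a),wray(s,d,(x+w/2-.5,y+h/2-.5),97)[:2].round(1))
cv2.imwrite("pics/w5.png",d["color"][...,::-1])
E
python3 capw.py
```

```text
tcp [ 419.12495691 -308.47797494  164.73227251] [ 6.87862559e-05 -3.77238243e-02  9.99288158e-01  2.91707972e-04] 70.43763551604738
(np.int32(292), np.int32(186), np.int32(47), np.int32(46), np.int32(1632)) [ 419.4 -313.4]
(np.int32(377), np.int32(218), np.int32(50), np.int32(47), np.int32(1555)) [ 445.6 -228. ]
(np.int32(285), np.int32(240), np.int32(27), np.int32(23), np.int32(181)) [ 463.5 -326.9]
```

apply_moves:
  series: [0,-0.0035,0.02,0,0,0,0,-0.0035,0.05,0,0,0,0,-0.0035,0.08,0,0,0,0,-0.0035,0.1,0,0,0,0,-0.0035,0.103,0,0,0,0,-0.0035,0.103,0,0,0]

```text
clock: 12.4
tool_pos: [419.4, -312.9, 61.5]
tcp_rot: [-0.0, -0.037, 0.999, 0.0]
force: [0.6, -0.1, 0.1]
gripper_width: 70.5
grip_force: 0.0
```

apply_moves:
  series: [0,0,0,0,0,0,0,0,0,0,0,0,0,0,0,0,0,0,0,0,0,0,0,0,0,0,0,0,0,0,0,0,0,0,0,0,0,0,0,0,0,0]
  gripper: 1
  force: 30

```text
clock: 13.1
tool_pos: [419.6, -313.7, 62.4]
tcp_rot: [0.001, -0.037, 0.999, -0.0]
force: [-1.0, 1.8, 5.9]
gripper_width: 45.4
grip_force: 30.0
```

```bash
python3 mv.py 419.6,-313.5,62,94.3  478.5,1.8,175,94.3 478.5,1.8,74,94.3
```

```text
[-0.0824, 0.31, -0.113, 0.0, 0.0, -0.0] step from start mm 340
[-0.0824, 0.31, -0.012, 0.0, 0.0, -0.0] step from start mm 321
```

apply_moves:
  series: [0,0,-0.02,0,0,0,0,0,-0.05,0,0,0,0,0,-0.08,0,0,0,0,0,-0.113,0,0,0,-0.003,0.01,-0.113,0,0,0,-0.009,0.035,-0.113,0,0,0,-0.019,0.07,-0.113,0,0,0,-0.029,0.11,-0.113,0,0,0,-0.039,0.15,-0.113,0,0,0,-0.05,0.19,-0.113,0,0,0,-0.061,0.23,-0.113,0,0,0,-0.07,0.265,-0.113,0,0,0,-0.077,0.29,-0.113,0,0,0,-0.081,0.304,-0.113,0,0,0,-0.0824,0.31,-0.11,0,0,0,-0.0824,0.31,-0.08,0,0,0,-0.0824,0.31,-0.05,0,0,0,-0.0824,0.31,-0.03,0,0,0,-0.0824,0.31,-0.015,0,0,0,-0.0824,0.31,-0.012,0,0,0]

```text
clock: 15.1
tool_pos: [475.2, 1.7, 70.4]
tcp_rot: [-0.004, -0.036, 0.999, 0.001]
force: [-0.1, 0.7, -4.6]
gripper_width: 45.0
grip_force: 30.0
```

apply_moves:
  series: [0,0,0,0,0,0,0,0,0.003,0,0,0,0,0,0.005,0,0,0,0,0,0.005,0,0,0]

```text
clock: 15.5
tool_pos: [478.7, 1.5, 69.0]
tcp_rot: [0.0, -0.037, 0.999, -0.0]
force: [-0.5, -0.3, -4.1]
gripper_width: 45.3
grip_force: 30.0
```

apply_moves:
  series: [0,0,0.002,0,0,0,0,0,0.003,0,0,0,0,0,0.003,0,0,0]

```text
clock: 15.8
tool_pos: [479.1, 1.6, 66.5]
tcp_rot: [0.001, -0.037, 0.999, -0.0]
force: [0.1, -1.0, 3.0]
gripper_width: 45.5
grip_force: 30.0
```

Contact. Release it and push it in as before.

apply_moves:
  series: [0,0,0,0,0,0,0,0,0,0,0,0,0,0,0,0,0,0,0,0,0,0,0,0,0,0,0,0,0,0,0,0,-0.03,0,0,0,0,0,-0.071,0,0,0,0.015,0,-0.071,0,0,0,0.049,0,-0.071,0,0,0,0.049,0,-0.071,0,0,0]
  gripper: -0.5

```text
clock: 16.8
tool_pos: [424.5, -1.5, 135.9]
tcp_rot: [-0.002, -0.037, 0.999, 0.0]
force: [1.1, -0.2, -0.1]
gripper_width: 70.8
grip_force: 0.0
```

apply_moves:
  series: [0,0,0,0,0,0,0,0,0,0,0,0,0,0,0.03,0,0,0,0,0,0.06,0,0,0,0,0,0.09,0,0,0,0,0,0.091,0,0,0,0,0,0.091,0,0,0,0,0,0.091,0,0,0,0,0,0.091,0,0,0,0,0,0.091,0,0,0]
  gripper: 1
  force: 20

```text
clock: 17.8
tool_pos: [430.7, -2.1, 46.7]
tcp_rot: [0.001, -0.037, 0.999, -0.0]
force: [0.1, 0.1, -0.4]
gripper_width: 0.3
grip_force: 0.0
```

apply_moves:
  series: [-0.008,0,0,0,0,0,-0.015,0,0,0,0,0,-0.022,0,0,0,0,0,-0.03,0,0,0,0,0,-0.038,0,0,0,0,0,-0.046,0,0,0,0,0,-0.054,0,0,0,0,0,-0.062,0,0,0,0,0,-0.07,0,0,0,0,0,-0.078,0,0,0,0,0,-0.086,0,0,0,0,0,-0.092,0,0,0,0,0,-0.0935,0,0,0,0,0,-0.0935,0,0,0,0,0]

```text
clock: 19.2
tool_pos: [523.3, 4.8, 45.3]
tcp_rot: [0.0, -0.037, 0.999, -0.0]
force: [-1.8, -1.2, -1.4]
gripper_width: 0.6
grip_force: 0.9
```

```bash
python3 - <<'E'
from cell import ctrl
s=ctrl.observe();print(s["tool_pos"],s["force"])
E
python3 mv.py 523.5,5.4,46.6,94.3 512,4.6,160,94.3 444.3,-225,165,94.3 444.3,-225,62,94.3
```

```text
[523.26164608   4.83370537  45.32318428] [-1.79700617 -1.236392   -1.37648312]
[0.0115, 0.0001, -0.1134, 0.0, 0.0, -0.0] step from start mm 114
[0.0963, -0.2238, -0.1184, 0.0, 0.0, -0.0] step from start mm 271
[0.0963, -0.2238, -0.0154, 0.0, 0.0, -0.0] step from start mm 244
```

apply_moves:
  series: [0.012,0,0,0,0,0,0.012,0,-0.05,0,0,0,0.012,0,-0.1,0,0,0,0.012,0,-0.118,0,0,0,0.096,-0.224,-0.118,0,0,0,0.096,-0.224,-0.118,0,0,0,0.096,-0.224,-0.118,0,0,0,0.096,-0.224,-0.118,0,0,0,0.096,-0.224,-0.118,0,0,0,0.096,-0.224,-0.118,0,0,0,0.096,-0.224,-0.118,0,0,0,0.096,-0.224,-0.118,0,0,0,0.096,-0.224,-0.118,0,0,0]
  gripper: -0.5

```text
clock: 20.5
tool_pos: [444.0, -224.2, 163.8]
tcp_rot: [0.0, -0.038, 0.999, 0.0]
force: [0.0, 0.3, 0.6]
gripper_width: 70.8
grip_force: 0.0
```

```bash
python3 capw.py
```

```text
tcp [ 444.04033627 -224.24575739  163.76832477] [ 3.67900224e-04 -3.77019552e-02  9.99288953e-01  1.22325954e-04] 70.78123210281949
(np.int32(296), np.int32(186), np.int32(47), np.int32(46), np.int32(1648)) [ 443.8 -225.5]
(np.int32(291), np.int32(242), np.int32(24), np.int32(22), np.int32(271)) [ 489.3 -238.2]
```

apply_moves:
  series: [0,-0.001,0.02,0,0,0,0,-0.001,0.05,0,0,0,0,-0.001,0.08,0,0,0,0,-0.001,0.1,0,0,0,0,-0.001,0.102,0,0,0,0,-0.001,0.102,0,0,0]

```text
clock: 21.15
tool_pos: [444.0, -225.9, 61.6]
tcp_rot: [-0.0, -0.037, 0.999, 0.0]
force: [0.6, -0.3, -0.4]
gripper_width: 70.7
grip_force: 0.0
```

apply_moves:
  series: [0,0,0,0,0,0,0,0,0,0,0,0,0,0,0,0,0,0,0,0,0,0,0,0,0,0,0,0,0,0,0,0,0,0,0,0,0,0,0,0,0,0]
  gripper: 1
  force: 30

```text
clock: 21.85
tool_pos: [444.2, -226.6, 62.4]
tcp_rot: [0.001, -0.037, 0.999, -0.0]
force: [0.0, 1.9, 5.7]
gripper_width: 45.5
grip_force: 30.0
```

```bash
python3 -c "
from cell import ctrl;s=ctrl.observe();print(s['tool_pos'],s['gripper_width'])"; python3 mv.py 444.3,-225.2,62,94.3  478.5,1.8,175,94.3 478.5,1.8,74,94.3
```

```text
[ 444.23120408 -226.61692303   62.4103223 ] 45.54320468878224
[-0.0511, 0.2238, -0.113, 0.0, 0.0, -0.0] step from start mm 256
[-0.0511, 0.2238, -0.012, 0.0, 0.0, -0.0] step from start mm 230
```

apply_moves:
  series: [0,0,-0.02,0,0,0,0,0,-0.05,0,0,0,0,0,-0.08,0,0,0,0,0,-0.113,0,0,0,-0.002,0.01,-0.113,0,0,0,-0.007,0.035,-0.113,0,0,0,-0.015,0.07,-0.113,0,0,0,-0.024,0.11,-0.113,0,0,0,-0.034,0.15,-0.113,0,0,0,-0.042,0.185,-0.113,0,0,0,-0.048,0.21,-0.113,0,0,0,-0.051,0.222,-0.113,0,0,0,-0.051,0.226,-0.11,0,0,0,-0.051,0.226,-0.08,0,0,0,-0.051,0.226,-0.05,0,0,0,-0.051,0.226,-0.03,0,0,0,-0.051,0.226,-0.015,0,0,0,-0.051,0.226,-0.01,0,0,0,-0.051,0.226,-0.01,0,0,0]

```text
clock: 23.75
tool_pos: [477.1, 1.8, 70.7]
tcp_rot: [-0.001, -0.036, 0.999, 0.0]
force: [-0.1, 0.2, -2.5]
gripper_width: 45.8
grip_force: 29.9
```

apply_moves:
  series: [0,0,0,0,0,0,0,0,0.002,0,0,0,0,0,0.003,0,0,0,0,0,0.003,0,0,0]

```text
clock: 24.15
tool_pos: [478.2, 2.5, 69.0]
tcp_rot: [0.0, -0.037, 0.999, -0.0]
force: [-0.1, 0.5, -2.5]
gripper_width: 45.2
grip_force: 29.9
```

apply_moves:
  series: [0,0,0.002,0,0,0,0,0,0.003,0,0,0,0,0,0.003,0,0,0]

```text
clock: 24.45
tool_pos: [478.5, 2.6, 66.4]
tcp_rot: [0.001, -0.037, 0.999, -0.0]
force: [-0.4, -0.3, 3.8]
gripper_width: 45.4
grip_force: 30.0
```

apply_moves:
  series: [0,0,0,0,0,0,0,0,0,0,0,0,0,0,0,0,0,0,0,0,0,0,0,0,0,0,0,0,0,0,0,0,-0.03,0,0,0,0,0,-0.071,0,0,0,0.015,0,-0.071,0,0,0,0.048,0,-0.071,0,0,0,0.048,0,-0.071,0,0,0]
  gripper: -0.5

```text
clock: 25.45
tool_pos: [425.1, -0.5, 135.9]
tcp_rot: [-0.002, -0.037, 0.999, 0.0]
force: [0.6, -0.5, -0.5]
gripper_width: 70.5
grip_force: 0.0
```

apply_moves:
  series: [0,0,0,0,0,0,0,0,0,0,0,0,0,0,0.03,0,0,0,0,0,0.06,0,0,0,0,0,0.09,0,0,0,0,0,0.091,0,0,0,0,0,0.091,0,0,0,0,0,0.091,0,0,0,0,0,0.091,0,0,0,0,0,0.091,0,0,0]
  gripper: 1
  force: 20

```text
clock: 26.45
tool_pos: [431.1, -1.1, 46.7]
tcp_rot: [0.001, -0.037, 0.999, -0.0]
force: [0.2, 0.4, -0.3]
gripper_width: 0.6
grip_force: 0.0
```

apply_moves:
  series: [-0.008,0,0,0,0,0,-0.015,0,0,0,0,0,-0.022,0,0,0,0,0,-0.03,0,0,0,0,0,-0.038,0,0,0,0,0,-0.046,0,0,0,0,0,-0.054,0,0,0,0,0,-0.062,0,0,0,0,0,-0.07,0,0,0,0,0,-0.078,0,0,0,0,0,-0.084,0,0,0,0,0,-0.089,0,0,0,0,0,-0.0915,0,0,0,0,0,-0.0915,0,0,0,0,0]

```text
clock: 27.85
tool_pos: [520.0, 5.6, 44.9]
tcp_rot: [-0.002, -0.037, 0.999, -0.0]
force: [-3.9, -1.2, -0.9]
gripper_width: 0.5
grip_force: 2.1
```

apply_moves:
  series: [-0.001,0,0,0,0,0,-0.002,0,0,0,0,0,-0.002,0,0,0,0,0]

```text
clock: 28.15
tool_pos: [521.7, 5.8, 44.9]
tcp_rot: [-0.002, -0.037, 0.999, 0.0]
force: [-3.9, -1.8, -1.1]
gripper_width: 0.3
grip_force: 2.5
```

apply_moves:
  series: [-0.001,0,0,0,0,0,-0.002,0,0,0,0,0,-0.003,0,0,0,0,0,-0.003,0,0,0,0,0]

```text
clock: 28.55
tool_pos: [525.2, 6.1, 45.0]
tcp_rot: [-0.001, -0.037, 0.999, 0.0]
force: [-4.7, -2.0, -3.2]
gripper_width: 0.4
grip_force: 2.5
```

apply_moves:
  series: [-0.001,0,0,0,0,0,-0.002,0,0,0,0,0,-0.002,0,0,0,0,0]

```text
clock: 28.85
tool_pos: [525.2, 6.2, 45.0]
tcp_rot: [-0.003, -0.037, 0.999, 0.0]
force: [-7.8, -2.7, -0.2]
gripper_width: 0.6
grip_force: 4.3
```

apply_moves:
  series: [-0.001,0,0,0,0,0,-0.003,0,0,0,0,0,-0.003,0,0,0,0,0]

```text
clock: 29.15
tool_pos: [525.1, 6.2, 45.0]
tcp_rot: [-0.006, -0.037, 0.999, -0.0]
force: [-13.8, -3.0, 5.3]
gripper_width: 0.4
grip_force: 7.1
```

Run:
```python
from cell import ctrl, snapshot
import cv2,numpy as np
s=ctrl.observe();print(s["tool_pos"],s["force"])
d=snapshot("scene");w=snapshot("wrist");a=d["color"][150:300,270:370,::-1];b=w["color"][...,::-1]
cv2.imwrite("pics/p6.png",np.hstack([cv2.resize(a,(400,600),interpolation=cv2.INTER_CUBIC),cv2.resize(b[150:310,260:370],(400,600))]))
```

```text
[525.13499959   6.20553096  44.95411461] [-13.78089186  -3.01337627   5.25588295]
```

View pics/p6.png

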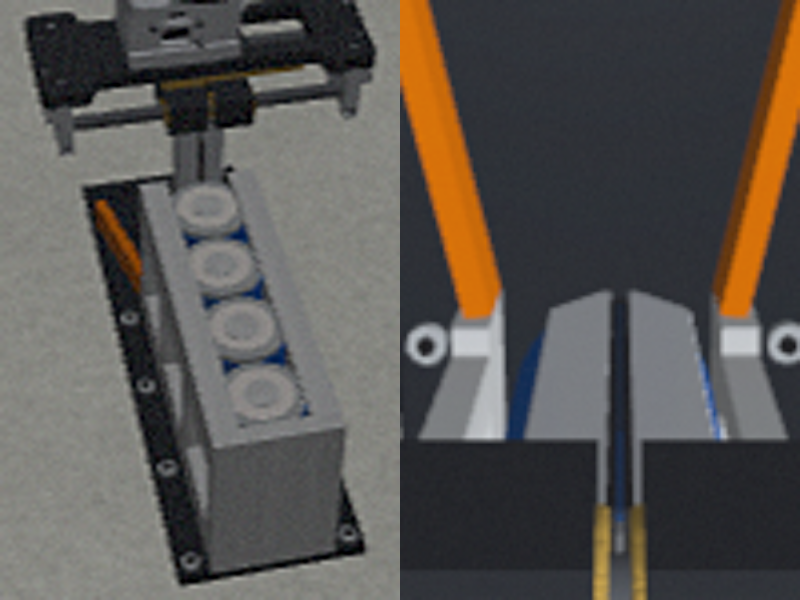

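The row is closed up: all four caps are in line and the push force rises to 14 N with no motion. I'll retreat and check from above.

apply_moves:
  series: [0.005,0,0,0,0,0,0.02,0,0,0,0,0,0.04,0,0,0,0,0,0.06,0,-0.03,0,0,0,0.09,0,-0.08,0,0,0,0.12,0,-0.12,0,0,0,0.15,0,-0.15,0,0,0,0.15,0,-0.15,0,0,0,0.15,0,-0.15,0,0,0]

```text
clock: 30.15
tool_pos: [384.5, -4.6, 197.4]
tcp_rot: [0.004, -0.037, 0.999, -0.0]
force: [0.6, -0.1, -0.5]
gripper_width: 0.2
grip_force: 0.0
```

Run:
```python
from cell import ctrl, snapshot
from h import *
print(ctrl.observe()["tool_pos"])
d=snapshot("top");o=np.array([532.8,5.9]);h=np.radians(4.3);R=np.array([[np.cos(h),np.sin(h)],[-np.sin(h),np.cos(h)]])
cv2.imwrite("pics/t7.png",cv2.resize(d["color"][110:260,260:360,::-1],(400,600),interpolation=cv2.INTER_CUBIC))
for x in(25,71,117,163):print("expect px",x,proj(d,np.r_[o+R.T@[x,0],101]).round(1))
a=load("top")["color"].astype(int)
for n,(u0,u1,v0,v1) in dict(reel=(398,432,185,215),bottle=(436,476,192,222),tumbler=(186,230,244,280)).items():
    print(n,"change",np.abs(d["color"].astype(int)-a)[v0:v1,u0:u1].mean().round(2))
```

```text
[384.46067509  -4.62204436 197.43006505]
expect px 25 [310.5 188.9]
expect px 71 [309.1 168.9]
expect px 117 [307.7 149. ]
expect px 163 [306.4 129.1]
reel change 2.68
bottle change 3.58
tumbler change 4.89
```

View pics/t7.png

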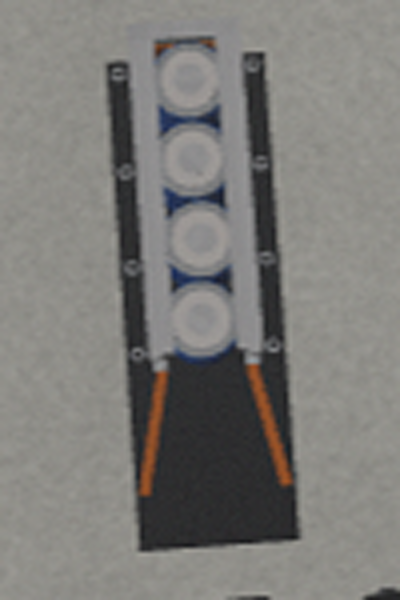

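The caps sit at (202,317), (200,238), (193,158) and (189,79) in the crop. That puts them within 0.5 px of where a closed-up row should be, so I'm handing in.

```bash
python3 -c "
from cell import ctrl;print(ctrl.sign_off())"
```

```text
the job is handed in; nothing more can be done
None
```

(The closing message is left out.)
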